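# Eject the tube carrier and trap it

## Task

Press the yellow eject key of the dock that holds the orange tube carrier with one finger, and trap the carrier with the other finger as it pops out, so that it stops on the deck only a little way out of its seat instead of sliding off the front. Finish holding exactly that: the key still pressed down and the popped carrier resting against the other finger, flat on the deck. Do not pick the carrier up, and leave the blue carrier, its key and everything else on the bench alone.

Things in the scene. Friction and masses are not known exactly. Their poses are not given: they have to be found in the camera images.
- orange_dock: White ejector dock holding the orange carrier, fixed. Origin on the bench; x points from the open front to the grey spring housing (x +50 to +95 mm, 54 mm high), y to the key side, z up. Flat white deck, top 26 mm above the bench, x -65 to +95, y -30 to +30 mm; 10 mm high side rails at x -28 to +40. Beside the deck (y +30 to +77) a shelf 18 mm high carries the key. All offsets are in this frame.
- orange_latch (a point): Top of the orange dock's steel latch post (4 x 20 mm), at x -28, y 0, 6 mm above the deck, just in front of the carrier; holds the carrier home and sinks with the key (this point is fixed to the dock).
- orange_edge (a point): Middle of the open front edge of the orange dock's deck, on its top (x -65, y 0, z 26 mm). Once unlatched the carrier is driven straight towards it (along -x) by a spring pusher, 2 N falling to 1.1 N, at 0.1 to 0.15 m/s for 78 mm, right over the edge unless something stands in the way. Nothing stands over the deck between latch and edge.
- orange_key (a joint): Eject key of the orange dock: 0 up, grows as it is pressed straight down, 0.012 m fully down. Spring 1.5 N at the start, 3.3 N fully down; latch friction adds up to about 1 N until the carrier is let go. The carrier is let go at about 6 to 7 mm. The key springs back when let go.
- orange_key_top (a point): Centre of the top face of the orange dock's yellow key (26 mm along x, 30 mm along y), at x -50, y +55 mm in the dock frame, beside the deck and 55 mm from its middle line. 44 mm above the bench when up, 32 mm (6 mm above the deck) when fully down; moves with the key.
- orange_carrier: Loose orange tube carrier: block 56 (x) x 38 (y) x 24 mm high, six capped tubes on it up to 33.5 mm, about 70 g. Origin at the centre of its underside, axes along the dock's. Seated: on the deck (26 mm above the bench) at x +3 mm of the dock frame, front face at x -25 mm.
- blue_dock: White ejector dock holding the blue carrier, fixed. Origin on the bench; x points from the open front to the grey spring housing (x +50 to +95 mm, 54 mm high), y to the key side, z up. Flat white deck, top 26 mm above the bench, x -65 to +95, y -30 to +30 mm; 10 mm high side rails at x -28 to +40. Beside the deck (y +30 to +77) a shelf 18 mm high carries the key. All offsets are in this frame.
- blue_latch (a point): Top of the blue dock's steel latch post (4 x 20 mm), at x -28, y 0, 6 mm above the deck, just in front of the carrier; holds the carrier home and sinks with the key (this point is fixed to the dock).
- blue_edge (a point): Middle of the open front edge of the blue dock's deck, on its top (x -65, y 0, z 26 mm). Once unlatched the carrier is driven straight towards it (along -x) by a spring pusher, 2 N falling to 1.1 N, at 0.1 to 0.15 m/s for 78 mm, right over the edge unless something stands in the way. Nothing stands over the deck between latch and edge.
- blue_key (a joint): Eject key of the blue dock: 0 up, grows as it is pressed straight down, 0.012 m fully down. Spring 1.5 N at the start, 3.3 N fully down; latch friction adds up to about 1 N until the carrier is let go. The carrier is let go at about 6 to 7 mm. The key springs back when let go.
- blue_key_top (a point): Centre of the top face of the blue dock's yellow key (26 mm along x, 30 mm along y), at x -50, y +55 mm in the dock frame, beside the deck and 55 mm from its middle line. 44 mm above the bench when up, 32 mm (6 mm above the deck) when fully down; moves with the key.
- blue_carrier: Loose blue tube carrier: block 56 (x) x 38 (y) x 24 mm high, six capped tubes on it up to 33.5 mm, about 70 g. Origin at the centre of its underside, axes along the dock's. Seated: on the deck (26 mm above the bench) at x +3 mm of the dock frame, front face at x -25 mm.
- tube_rack: Clear rack with six white 50 ml tubes with orange caps, 75 x 115 mm, 116 mm high. Origin at its underside. To be left alone.
- jar: White round jar, 84 mm across, 120 mm high. Origin at its underside. To be left alone.
- beaker: Glass beaker, 68 mm across, 80 mm high. Origin at its underside. To be left alone.
- tip_box: Red tip box with clear lid, 85 x 125 mm, 66 mm high. Origin at its underside. To be left alone.
- pipette: Grey hand pipette lying on the bench, 233 mm long along its x axis (143 mm behind the origin, 90 mm ahead), 45 mm wide, 26 mm high. Origin at its underside. To be left alone.
- timer: White bench timer, 70 x 65 mm, 20 mm high. Origin at its underside. To be left alone.
Mind the look-alikes: they are no part of the job. What is shaped like the orange_dock but green, pink or purple is not meant.

How it is judged:
By the outcome, as a careful person would: the job done as asked, in the order asked, and still so for the second after the job is handed in, while the arm keeps its last pose, push and grip.
It also fails if it takes over 32 s, if anything falls off the work surface, if the arm or the gripper's body presses on something with over 40 N, if the wrist force passes 120 N, or if a joint passes its speed limit or range.

## Robot

A 7-joint arm with a two-finger parallel gripper is mounted at the origin on the work surface. World frame = base frame: x ahead of the robot, y to its left, z up, the work surface at z = 0. Lengths are in m, angles in rad, forces in N, time in s.
With the tool pointing down it reaches from about 0.4 to 0.85 m from the base axis. Payload 4.5 kg.
Tool frame: the origin (TCP) lies between the finger pads; the fingertips stand 14 mm ahead of it and the grasp point (between the pads) lies 5 mm behind it; x points along the fingers, z is the direction in which the jaws open and shut, and the axes are right-handed (so a half turn about x gives the same grasp; the last joint's range is limited). The gripper opens to 88 mm and grips with 3 to 60 N. Pads are 18 mm wide; open, the fingers measure 123 mm over their backs; the gripper's body (75 mm by 187 mm) begins 45 mm behind the grasp point.
Start: joints at [-1.209, 0.689, -0.195, 1.565, 0.157, 0.902, -0.215], TCP at [0.201, 0.592, 0.253] pointing down, gripper open.
Joint ranges: [-3.01, 3.01], [-0.46, 2.08], [-1.47, 1.51], [0.13, 2.56], [-1, 4.14], [0.04, 2.09], [-2.66, 2.66]. Speed limits (rad/s): [2.57, 2.57, 3.14, 3.14, 3.14, 3.14, 3.14].

## Interface

Orientations are given as a unit quaternion [x, y, z, w].
In Python, from plant import r, cams gives the robot as it stands.
- The arm moves only by the tool apply_moves, never from a script. Its arguments are lists of equal length, an entry for each row: "travel": the shift along the world's x, y, z in cm, a list of three; "roll": the turn about the world's z in degrees; "gripper": the finger opening in cm, from 0 to 8.81. In form: {"travel": [[x, y, z], ...], "roll": [roll, ...], "gripper": [gripper, ...]}. A call has exactly 8 rows; each row is the pose to reach, as a shift and turn from the pose commanded when the call began; what a row does not reach only later rows make up. A row lasts 1/12 s, in which the tool goes at most 41.7 mm and 7.16 degrees, less where a joint would pass 70% of its speed; a pose out of reach is approached as far as the arm can. A call with a gripper value outside its range is refused whole. The fingers move at their own pace and stop on an object; "newtons" is the grip in N (left out, the last holds). Time passes only in rows, so rows that repeat a pose let the fingers close, or fill a call up. It gives the time, the measured TCP pose, the force and the opening at its end, in the units of the state.
- r.get_state(): the state, without advancing time (a new reading comes with each control period).
- cams.snapshot(name): name is "scene" or "top" or "wrist"; returns a dict with "image" (480x640x3 uint8, red, green, blue), "fx", "fy", "cx", "cy" (pixels), "dist" ([k1, k2, p1, p2, k3] as OpenCV has them; the pictures are not rectified), "R" (3x3) and "t" (3): a world point X has camera coordinates R X + t. Camera axes: x right, y down, z forward; pixel columns grow to the right and rows downward; lengths in m; the calibration is good to about 2 mm. A picture is of the moment at which its call begins. There is no depth.
- r.finish_job(): hands the job in, once; it reports no verdict.
The state is a dict: "clock": time; "q": joint angles; "qd": joint speeds; "joint_torque": joint torques, N m; "tool_pos": TCP position; "eef_rot": TCP orientation; "contact_force": force on the tool from outside, world axes, zero at the start; "moment": the same for the moment, N m; "opening": opening from 0.0 (shut) to 1.0 (fully open).
Only numpy, scipy, OpenCV 4.12 (cv2) and the standard library are available. Lean on these libraries where they do the work, as an engineer would, in place of code of your own. Each camera call takes 0.05 s, during which the arm holds its last target. There are 200 camera calls.

## Working session

There is one attempt and no reset: what is moved stays moved. The work goes in short steps, Python scripts to look and compute and a tool call to move; the robot and the scene stay as the last step left them, time stands still between calls to the robot, and variables do not carry over. Pictures are saved under pics/ and viewed, about 8 in all and at most 12, crops included, and the job is handed in when it is done.

Besides the shell and the picture viewer there is one more tool, called after "Call:" as a command line: name --pt "numbers of a row" for each row, then --argument value for the rest. apply_moves: Moves the arm, as the interface text tells. Its arguments: {"type":"object","properties":{"travel":{"type":"array","items":{"type":"array","items":{"type":"number"}}},"roll":{"type":"array","items":{"type":"number"}},"gripper":{"type":"array","items":{"type":"number"}},"newtons":{"type":"number"}},"required":["travel","roll","gripper"]}

```bash
mkdir -p pics; ls; python3 - <<'E'
from plant import r,cams
import cv2
s=r.get_state();print({k:s[k] for k in('clock','tool_pos','eef_rot','opening','contact_force')})
for n in('scene','top'):
    c=cams.snapshot(n);cv2.imwrite(f'pics/{n}0.png',c['image'][:,:,::-1]);print(n,c['fx'],c['dist'],c['R'],c['t'])
E
```

```text
pics
{'clock': 0.0, 'tool_pos': array([0.20105296, 0.59113774, 0.25190087]), 'eef_rot': array([-0.41214932,  0.57536667,  0.41133978,  0.57435679]), 'opening': 0.9986016584589043, 'contact_force': array([1.03473865, 0.35538872, 0.52945179])}
scene 530.9285072149324 [-0.1272595  0.         0.         0.         0.       ] [[ 0.7063518   0.70785503 -0.00289533]
 [ 0.54588118 -0.54731678 -0.63439583]
 [-0.45064495  0.44652613 -0.77300294]] [-0.33445871 -0.2262797   1.4768807 ]
top 506.45796248301343 [0.01391372 0.         0.         0.         0.        ] [[ 0.00103253 -0.99989146  0.01469719]
 [-0.98665115 -0.003412   -0.16281239]
 [ 0.16284486 -0.01433289 -0.98654758]] [-0.01588235  0.47014807  1.12862615]
```

View pics/top0.png

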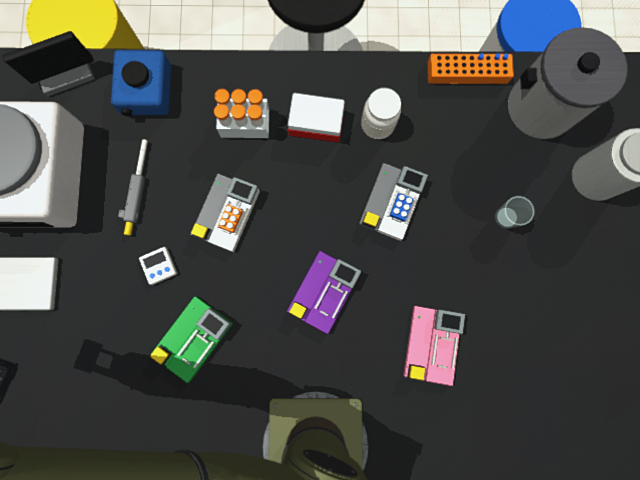

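View pics/scene0.png

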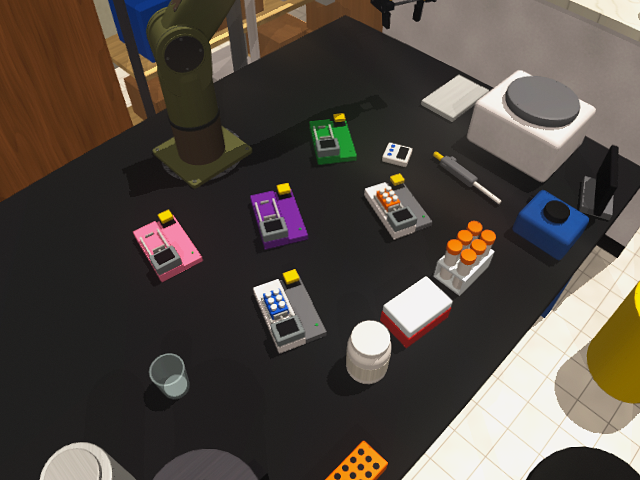

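The top view shows two white docks. The one at (225,212) holds an orange carrier (230,218) with its key at (200,231). The other, at (395,202), holds the blue carrier. Green, purple and pink are empty look-alikes. The dock at (225,212) is the one meant; I'll measure it and confirm with a crop.

```bash
cat >h.py <<'E'
import numpy as np,cv2
def ray(c,px):
    K=np.array([[c['fx'],0,c['cx']],[0,c['fy'],c['cy']],[0,0,1]])
    n=cv2.undistortPoints(np.array([[px]],float),K,np.array(c['dist'])).ravel()
    R=np.array(c['R']);return -R.T@np.array(c['t']),R.T@np.array([n[0],n[1],1])
def onz(c,px,z):
    o,d=ray(c,px);return o+d*(z-o[2])/d[2]
def proj(c,X):
    K=np.array([[c['fx'],0,c['cx']],[0,c['fy'],c['cy']],[0,0,1]])
    return cv2.projectPoints(np.array(X,float).reshape(-1,3),cv2.Rodrigues(np.array(c['R']))[0],np.array(c['t']),K,np.array(c['dist']))[0].reshape(-1,2)
def yellow(c,box):
    x0,y0,x1,y1=box
    h=cv2.cvtColor(c['image'][y0:y1,x0:x1],cv2.COLOR_RGB2HSV)
    m=cv2.inRange(h,(22,150,150),(34,255,255))
    k=cv2.connectedComponentsWithStats(m)
    i=1+np.argmax(k[2][1:,4]);return k[3][i]+[x0,y0],k[2][i]
def orange(c,box):
    x0,y0,x1,y1=box
    h=cv2.cvtColor(c['image'][y0:y1,x0:x1],cv2.COLOR_RGB2HSV)
    m=cv2.inRange(h,(5,130,120),(19,255,255));ys,xs=np.nonzero(m)
    return np.array([xs.mean()+x0,ys.mean()+y0]),len(xs)
E
python3 - <<'E'
from plant import r,cams
from h import *
ims=[]
for n,b,cb in(('top',(185,170,265,255),(170,160,290,260)),('scene',(355,165,435,245),(340,150,460,250))):
    c=cams.snapshot(n)
    p,s=yellow(c,b);q,k=orange(c,b);print(n,p,s,onz(c,p,.044)[:2],'carrier',q,k,onz(c,q,.055)[:2])
    x0,y0,x1,y1=cb;ims.append(cv2.resize(c['image'][y0:y1,x0:x1,::-1],None,fx=5,fy=5,interpolation=2)[:, :600])
cv2.imwrite('pics/crop1.png',cv2.resize(np.vstack(ims),(480,600*0+590)) if 0 else cv2.resize(np.hstack(ims),(800,333)))
E
```

```text
top [198.51677852 230.2147651 ] [  6  54  16  14 149] [0.47818733 0.26566697] carrier [230.80392157 219.30882353] 204 [0.5017435  0.19101457]
scene [396.82954545 177.875     ] [35  8 14 10 88] [0.4764509  0.26652524] carrier [386.28571429 199.76190476] 168 [0.5130229  0.18093525]
```

View pics/crop1.png

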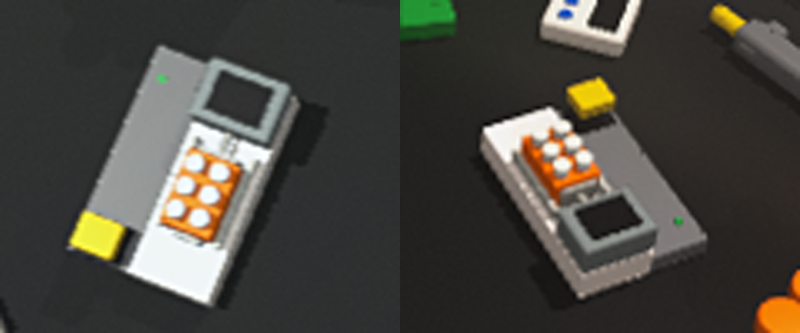

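The crop confirms it: a white dock with the orange block and white caps, yellow key at bottom left (crop 97,235). Next, the shelf edge direction and the tool angle.

```bash
python3 - <<'E'
from plant import r,cams
from h import *
from scipy.spatial.transform import Rotation as Ro
s=r.get_state();M=Ro.from_quat(s['eef_rot']).as_matrix();print(M.round(3))
c=cams.snapshot('top')
f=lambda u,v:(170+u*.3,160+v*.3)
a=onz(c,f(70,247),.018);b=onz(c,f(160,47),.018);d=b-a
yaw=np.arctan2(d[1],d[0]);print(a,b,np.linalg.norm(d),np.degrees(yaw))
j=np.degrees(np.arctan2(M[1,2],M[0,2]));print('jaw',j,'want',np.degrees(yaw)+90, 'roll',(np.degrees(yaw)+90-j+90)%180-90)
w=cams.snapshot('wrist');C=-w['R'].T@w['t'];print('cam rel tool',M.T@(C-s['tool_pos']),(w['R']@M).round(2))
E
```

```text
[[-0.    -0.947  0.322]
 [-0.001  0.322  0.947]
 [-1.    -0.    -0.001]]
[0.47340959 0.28874288 0.018     ] [0.61859908 0.23084606 0.018     ] 0.15630748415163498 -21.740495096249806
jaw 71.22379194437592 want 68.2595049037502 roll -2.9642870406257202
cam rel tool [-0.13220205  0.08036551  0.00015498] [[ 0.    0.    1.  ]
 [-0.31 -0.95  0.  ]
 [ 0.95 -0.31 -0.  ]]
```

Call:
apply_moves --pt "3 -4 0" --pt "5 -7.5 -0.5" --pt "7 -11 -1" --pt "9 -14 -1.5" --pt "11 -17 -2" --pt "13 -20 -2.5" --pt "15 -23 -3" --pt "17 -26 -3.5" --roll '[0,0,0,-1,-1,-2,-3,-4]' --gripper '[3.8,3.8,3.8,3.8,3.8,3.8,3.8,3.8]'

```text
clock: 0.97
tool_pos: [0.372, 0.3303, 0.2177]
eef_rot: [-0.391, 0.589, 0.391, 0.589]
contact_force: [0.2, 0.2, -0.2]
opening: 0.437
```

Call:
apply_moves --pt "2 -3 0" --pt "4 -6.5 -0.5" --pt "4.4 -6.8 -1" --pt "4.4 -6.8 -1.5" --pt "4.4 -6.8 -1.5" --pt "4.4 -6.8 -1.5" --pt "4.4 -6.8 -1.5" --pt "4.4 -6.8 -1.5" --roll '[0,0,0,0,0,0,0,0]' --gripper '[3.8,3.8,3.8,3.8,3.8,3.8,3.8,3.8]'

```text
clock: 1.63
tool_pos: [0.4144, 0.2654, 0.203]
eef_rot: [-0.392, 0.588, 0.393, 0.589]
contact_force: [-0.4, -0.4, 0.6]
opening: 0.425
```

```bash
python3 - <<'E'
from plant import r,cams
from h import *
s=r.get_state();print(s['clock'],s['tool_pos'],s['opening'])
w=cams.snapshot('wrist');cv2.imwrite('pics/w1.png',w['image'][:,:,::-1])
p,st=yellow(w,(0,0,640,480));print(p,st,onz(w,p,.044))
E
```

```text
1.6333 [0.41442479 0.2654421  0.20298622] 0.42546997726198177
[360.419033   292.51189563] [ 342  276   39   35 1303] [0.47571027 0.26770627 0.044     ]
```

View pics/w1.png

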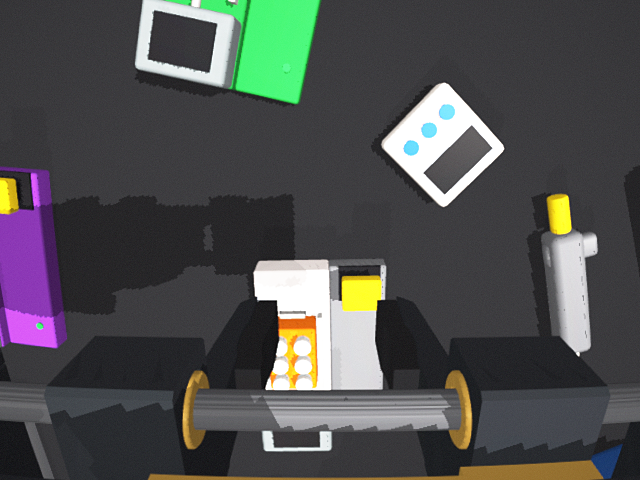

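The wrist view shows the dock from its front: white deck (255–328, 262–), key at (360,292), latch near (292,314), carrier caps below it. I'll get precise corners from an enlarged crop.

```bash
python3 - <<'E'
import cv2
i=cv2.imread('pics/w1.png')[250:390,240:400]
cv2.imwrite('pics/w1c.png',cv2.resize(i,(640,560),interpolation=cv2.INTER_CUBIC))
E
```

```text
(no output)
```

View pics/w1c.png

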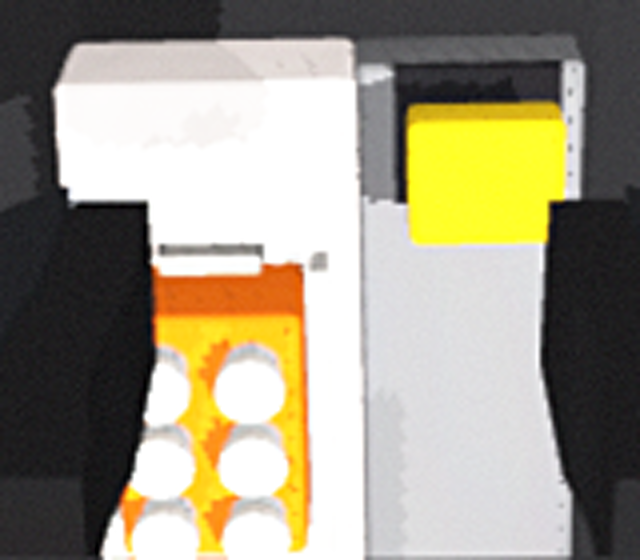

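```bash
python3 - <<'E'
from plant import r,cams
from h import *
from scipy.spatial.transform import Rotation as Ro
from scipy.optimize import least_squares
w=cams.snapshot('wrist');s=r.get_state()
P=[((55,86),(-65,-30,26)),((357,78),(-65,30,26)),((408,122),(-63,40,44)),((566,118),(-63,70,44)),((411,242),(-37,40,44)),((303,315),(-25,19,50))]
W=np.array([onz(w,(240+u/4,250+v/4),d[2]/1000)[:2] for (u,v),d in P]);D=np.array([d[:2] for _,d in P])/1000
def X(p,d): c,q=np.cos(p[2]),np.sin(p[2]);return p[:2]+np.atleast_2d(d)@np.array([[c,q],[-q,c]])
f=least_squares(lambda p:(X(p,D)-W).ravel(),[.5,.195,-.4]);print(f.x,np.degrees(f.x[2]),(1000*f.fun.reshape(-1,2)).round(1))
a,b=[onz(w,(240+u/4,250+v/4),.026) for u,v in((357,78),(364,550))];print('edge yaw',np.degrees(np.arctan2(*(b-a)[1::-1])))
M=Ro.from_quat(s['eef_rot']).as_matrix();print('jaw',np.degrees(np.arctan2(M[1,2],M[0,2])),'want',np.degrees(f.x[2])+90)
t=X(f.x,(-.046,.0275))[0];print(t,(t-s['tool_pos'][:2])*100,'z to tips44:',(.044+.014-s['tool_pos'][2])*100)
# finger positions at tool frame: where project
for n in(-1,1):print(n,proj(w,s['tool_pos']+M@np.array([.014,0,n*.019])))
E
```

```text
[ 0.50561299  0.19844989 -0.36634745] -20.990162551215317 [[-0.5 -0.2]
 [-0.4 -0.3]
 [-0.1  0.2]
 [-0.1  0.5]
 [ 0.5 -0.2]
 [ 0.6 -0.1]]
edge yaw -21.704381000744302
jaw 67.34070174917142 want 69.00983744878468
[0.47251617 0.2406026 ] [ 5.78053682 -2.42600478] z to tips44: -14.498298013464753
-1 [[277.75552905 320.93835645]]
1 [[374.77304033 321.05223333]]
```

Call:
apply_moves --pt "2.9 -1.2 -2" --pt "5.78 -2.43 -4" --pt "5.78 -2.43 -7" --pt "5.78 -2.43 -10" --pt "5.78 -2.43 -12.5" --pt "5.78 -2.43 -13.5" --pt "5.78 -2.43 -13.7" --pt "5.78 -2.43 -13.7" --roll '[0.8,1.5,1.5,1.5,1.5,1.5,1.5,1.5]' --gripper '[4.7,4.7,4.7,4.7,4.7,4.7,4.7,4.7]'

```text
clock: 2.4
tool_pos: [0.4728, 0.2399, 0.0658]
eef_rot: [-0.399, 0.584, 0.399, 0.583]
contact_force: [0.3, -0.2, 1.0]
opening: 0.536
```

```bash
python3 - <<'E'
from plant import r,cams
from h import *
s=r.get_state();print(s['clock'],s['tool_pos'],s['opening']*88.1,s['contact_force'])
w=cams.snapshot('wrist')['image'][200:440,180:460,::-1];t=cams.snapshot('scene')['image'][150:250,345:445,::-1]
cv2.imwrite('pics/p2.png',np.hstack([cv2.resize(w,(466,400),interpolation=2),cv2.resize(t,(334*0+330,400),interpolation=2)]))
E
```

```text
2.4 [0.4728354  0.23990093 0.06582641] 47.237822417107544 [ 0.33774834 -0.17424413  0.96508708]
```

View pics/p2.png

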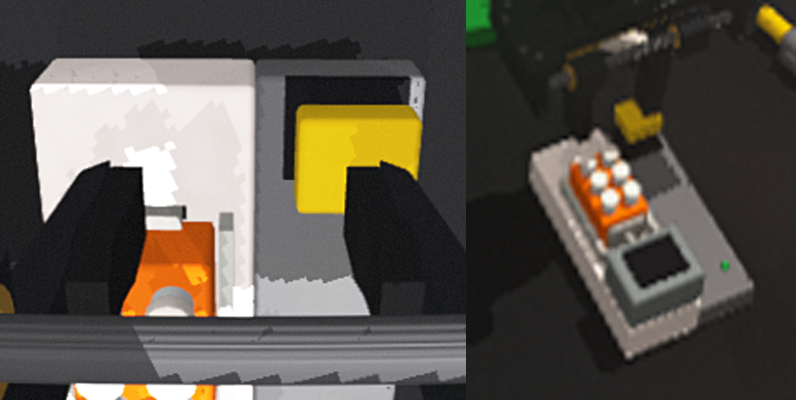

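```bash
python3 - <<'E'
from plant import r,cams
from h import *
from scipy.spatial.transform import Rotation as Ro
s=r.get_state();M=Ro.from_quat(s['eef_rot']).as_matrix();w=cams.snapshot('wrist')
for y in(.009,.0045,-.009):
  for z in(-.0236,.0236):print(y,z,((proj(w,s['tool_pos']+M@np.array([.014,y,z]))-[180,200])*400/240).round())
O=np.array([.50561,.19845,0]);a=np.radians(-21.3);R=Ro.from_euler('z',a).as_matrix()
d=lambda X:R.T@(X-O)*1000
print('tcp dock',d(s['tool_pos']))
for q in((-63,40,44),(-37,40,44),(-65,30,26)):print(q,((proj(w,O+R@np.array(q)/1000)-[180,200])*400/240).round())
E
```

```text
0.009 -0.0236 [[142. 166.]]
0.009 0.0236 [[347. 166.]]
0.0045 -0.0236 [[143. 184.]]
0.0045 0.0236 [[346. 184.]]
-0.009 -0.0236 [[146. 234.]]
-0.009 0.0236 [[343. 234.]]
tcp dock [-44.88682404  27.28461891  67.0448895 ]
(-63, 40, 44) [[298. 115.]]
(-37, 40, 44) [[295. 211.]]
(-65, 30, 26) [[255.  82.]]
```

Prediction and picture agree within a millimetre: the finger will cover x -54..-36, clear of the latch. Now I press.

Call:
apply_moves --pt "0 0 -0.5" --pt "0 0 -0.9" --pt "0 0 -1.2" --pt "0 0 -1.5" --pt "0 0 -1.8" --pt "0 0 -2.05" --pt "0 0 -2.1" --pt "0 0 -2.1" --roll '[0,0,0,0,0,0,0,0]' --gripper '[4.7,4.7,4.7,4.7,4.7,4.7,4.7,4.7]'

```text
clock: 3.22
tool_pos: [0.4736, 0.2399, 0.0461]
eef_rot: [-0.399, 0.583, 0.399, 0.585]
contact_force: [-1.5, -0.9, 16.1]
opening: 0.535
```

```bash
python3 - <<'E'
from plant import r,cams
from h import *
s=r.get_state();print(s['clock'],s['tool_pos'],s['opening']*88.1,s['contact_force'])
w=cams.snapshot('wrist')['image'][200:440,180:460,::-1];t=cams.snapshot('scene')['image'][150:250,345:445,::-1]
cv2.imwrite('pics/p3.png',np.hstack([cv2.resize(w,(466,400),interpolation=2),cv2.resize(t,(330,400),interpolation=2)]))
E
```

```text
3.2167 [0.47360286 0.23991578 0.04611994] 47.12453508705902 [-1.47130854 -0.88188113 16.14711507]
```

View pics/p3.png

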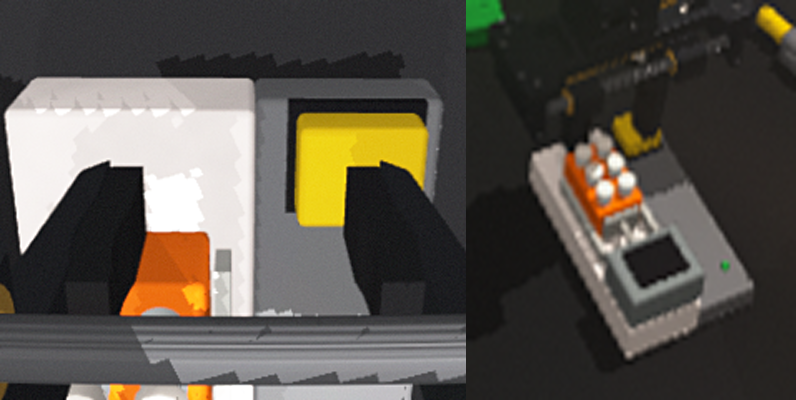

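The carrier's front (row 232) now stands ahead of the rail ends (row 250), against the left finger, and the key is bottomed at 16 N. I'll ease the push a little and check again.

Call:
apply_moves --pt "0 0 0.03" --pt "0 0 0.06" --pt "0 0 0.06" --pt "0 0 0.06" --pt "0 0 0.06" --pt "0 0 0.06" --pt "0 0 0.06" --pt "0 0 0.06" --roll '[0,0,0,0,0,0,0,0]' --gripper '[4.7,4.7,4.7,4.7,4.7,4.7,4.7,4.7]'

```text
clock: 3.98
tool_pos: [0.4736, 0.2399, 0.0462]
eef_rot: [-0.399, 0.583, 0.399, 0.585]
contact_force: [-1.0, -0.8, 11.9]
opening: 0.535
```

```bash
python3 - <<'E'
from plant import r,cams
from h import *
from scipy.spatial.transform import Rotation as Ro
O=np.array([.50561,.19845,0]);R=Ro.from_euler('z',np.radians(-21.3)).as_matrix()
d=lambda X:(R.T@(X-O)*1000).round(1)
s=r.get_state();print(s['tool_pos'],d(s['tool_pos']),s['contact_force'])
w=cams.snapshot('wrist');g=lambda u,v:(180+u*.6,200+v*.6)
im=w['image'];h=cv2.cvtColor(im,cv2.COLOR_RGB2HSV);m=cv2.inRange(h,(5,130,90),(19,255,255))[200:440,180:460]
ys,xs=np.nonzero(m[:, :135]);v=ys[xs>90].min();print('front bottom row',v)
print('front x',d(onz(w,(180+110,200+v),.026)),'key corner down',d(onz(w,g(427,125),.032)))
cv2.imwrite('pics/p4.png',cv2.resize(im[200:440,180:460,::-1],(700,600),interpolation=2))
E
```

```text
[0.47356183 0.23991539 0.04622035] [-44.9  27.   46.2] [-1.03162295 -0.7512263  11.8597957 ]
front bottom row 139
front x [-32.8  11.8  26. ] key corner down [-64.   68.4  32. ]
```

View pics/p4.png

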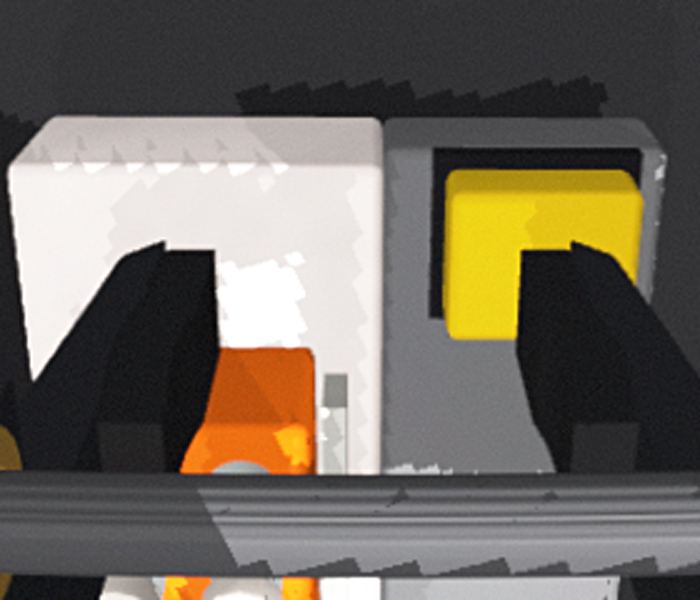

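```bash
python3 - <<'E'
from plant import r
print(r.finish_job())
E
```

```text
the job is handed in; nothing more can be done
None
```

I pressed the orange dock's eject key with one finger, and the other finger, standing over the deck in front of the latch, stopped the carrier as it popped out. I handed the job in at about 4 s on the robot's clock, in that pose.

- **Key:** it is held fully down. The fingertips are about 32 mm above the bench, with 12 N of total upward force. I eased this from 16 N after the key bottomed.
- **Carrier:** it lies flat and straight on the deck. Its front face is about 8 to 11 mm out of the seat, against the finger, and the tool reads roughly 1 N of push from it.
- **Disagreement:** the picture puts the carrier's front at x -33 mm, while the finger's near face should be at -36 mm. That is slightly more than the 2 mm calibration error. I took it as contact, because nothing else stands in front of the carrier to stop it.
- **Not checked:** I did not picture the rest of the bench again after the press. The arm only moved from its start to the orange dock, well above everything else.

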